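Set out the stacked paint tubs on their colour tiles

TASK

Set out the ceramic paints for decorating: take the stack of three tubs apart and stand every tub upright in the middle of the fired tile of its own colour, including the fourth tub, which was left on the wrong tile and has to make room. Set each one down gently without dropping or tipping it, let go of it, and leave the brush mug and the vase as they stand.

Things in the scene. Friction and masses are not known exactly. Their poses are not given: they have to be found in the camera images.
- tub_blue: large paint tub, blue lid and blue paint seen through its whitish wall: closed upright cylinder, 66 mm diameter, 60 mm high, flat lid, about 220 g. Origin: centre of its underside, z up. Grip across the diameter at any yaw. At the start: bottom of the stack, on a fixed round plywood bat 10 mm thick and 120 mm across, or alone on a wrong tile.
- tub_red: large paint tub, red lid and red paint seen through its whitish wall: closed upright cylinder, 66 mm diameter, 60 mm high, flat lid, about 220 g. Origin: centre of its underside, z up. Grip across the diameter at any yaw. At the start: bottom of the stack, on a fixed round plywood bat 10 mm thick and 120 mm across, or alone on a wrong tile.
- tub_yellow: medium paint tub, yellow lid and yellow paint seen through its whitish wall: closed upright cylinder, 48 mm diameter, 46 mm high, flat lid, about 100 g. Origin: centre of its underside, z up. Grip across the diameter at any yaw. At the start: middle of the stack, loose on the lid of a large tub.
- tub_green: small paint tub, green lid and green paint seen through its whitish wall: closed upright cylinder, 32 mm diameter, 36 mm high, flat lid, about 40 g. Origin: centre of its underside, z up. Grip across the diameter at any yaw. At the start: top of the stack, loose on the yellow lid.
- tile_blue: fired tile with a blue glazed face, 100 x 100 mm, 10 mm thick, flat on the bench and fixed: the place of the blue tub. Origin: centre of its underside, z up, x and y along its edges; its face is 10 mm above the origin.
- tile_red: fired tile with a red glazed face, 100 x 100 mm, 10 mm thick, flat on the bench and fixed: the place of the red tub. Origin: centre of its underside, z up, x and y along its edges; its face is 10 mm above the origin.
- tile_yellow: fired tile with a yellow glazed face, 100 x 100 mm, 10 mm thick, flat on the bench and fixed: the place of the yellow tub. Origin: centre of its underside, z up, x and y along its edges; its face is 10 mm above the origin. At some starts a large blue or red tub stands on its middle.
- tile_green: fired tile with a green glazed face, 100 x 100 mm, 10 mm thick, flat on the bench and fixed: the place of the green tub. Origin: centre of its underside, z up, x and y along its edges; its face is 10 mm above the origin. At some starts a large blue or red tub stands on its middle.
- brush_pot: a bystander: cream mug 72 mm in diameter and 95 mm high, full of paint brushes that reach 200 mm high and spread to about 120 mm across. Loose. Origin: centre of its underside.
- vase: a bystander: small cream vase with a pale blue band, 77 mm across at most, 112 mm high. Loose. Origin: centre of its underside.
Mind the look-alikes: they are no part of the job. There is more than one size of the tub_green; the one meant has the size given above.

How it is judged:
At the end, for the whole second after the job is handed in: Each of the four tubs stands upright (within 0.08 rad), released and at rest, with its underside on the face of the tile of its own colour (within 3 mm) and its axis within 15 mm of the tile's centre; the brush mug and the vase stand within 20 mm of where they were (horizontal distance between tub_blue and tile_blue below 0.015 m and z of tub_blue in the frame of tile_blue between 0.007 and 0.013 m and angle between each of tub_blue, tub_red, tub_yellow, tub_green's own z axis and vertical below 0.08 rad and linear speed of each of tub_blue, tub_red, tub_yellow, tub_green below 0.02 m/s and angular speed of each of tub_blue, tub_red, tub_yellow, tub_green below 0.2 rad/s and horizontal distance between tub_red and tile_red below 0.015 m and z of tub_red in the frame of tile_red between 0.007 and 0.013 m and horizontal distance between tub_yellow and tile_yellow below 0.015 m and z of tub_yellow in the frame of tile_yellow between 0.007 and 0.013 m and horizontal distance between tub_green and tile_green below 0.015 m and z of tub_green in the frame of tile_green between 0.007 and 0.013 m and distance of each of brush_pot, vase from where it was at the start of the episode below 0.02 m and angle between each of brush_pot, vase's own z axis and vertical below 0.1 rad); the robot touches nothing.
It fails at once if a tub is dropped or knocked down (it moves faster than 0.5 m/s while no finger touches it, a free fall of about 13 mm) ((contact force between tub_blue and the fingers below 0.01 N and linear speed of tub_blue above 0.5 m/s) or (contact force between tub_red and the fingers below 0.01 N and linear speed of tub_red above 0.5 m/s) or (contact force between tub_yellow and the fingers below 0.01 N and linear speed of tub_yellow above 0.5 m/s) or (contact force between tub_green and the fingers below 0.01 N and linear speed of tub_green above 0.5 m/s)).
It fails at once if a tub is tipped by more than 0.5 rad (angle between any of tub_blue, tub_red, tub_yellow, tub_green's own z axis and vertical above 0.5 rad).
It fails at once if the brush mug is pushed more than 20 mm from its place or tipped (distance of brush_pot from where it was at the start of the episode above 0.02 m or angle between brush_pot's own z axis and vertical above 0.2 rad).
It fails at once if the vase is pushed more than 20 mm from its place or tipped (distance of vase from where it was at the start of the episode above 0.02 m or angle between vase's own z axis and vertical above 0.2 rad).
It also fails if it takes over 120 s, if anything falls off the work surface, if the arm or the gripper's body presses on something with over 40 N, if the wrist force passes 120 N, or if a joint passes its speed limit or range.

ROBOT

A 6-joint arm with a two-finger parallel gripper is mounted at the origin on the work surface. World frame = base frame: x ahead of the robot, y to its left, z up, the work surface at z = 0. Lengths are in m, angles in rad, forces in N, time in s.
With the tool pointing down it reaches from about 0.375 to 0.9 m from the base axis. Payload 3.1 kg.
Tool frame: the origin (TCP) lies at the centre of the arm's flange, where the gripper is bolted on; the fingertips stand robot.tip_extent ahead of it and the grasp point (between the pads) lies 164 mm ahead of it (robot.tip_extent is the distance from the TCP to the fingertips, in m); z points along the fingers, y is the line along which they close (so a half turn about z gives the same grasp; the last joint's range is limited). The gripper opens to 87 mm and grips with 3 to 60 N. Pads are 19 mm wide; open, the fingers measure 117 mm over their backs; the gripper's body (75 mm by 190 mm) begins 51 mm behind the grasp point.
Start: joints at [1.143, 0.527, 1.433, -0, 1.181, -0.178], TCP at [0.154, 0.606, 0.405] pointing down, gripper open.
Joint ranges: [-3.08, 3.08], [-0.75, 2.2], [0.22, 2.44], [-1.43, 4.57], [0, 2.65], [-2.85, 2.85]. Speed limits (rad/s): [2.79, 2.79, 3.14, 3.14, 3.14, 3.14].

INTERFACE

Orientations are given as a unit quaternion [x, y, z, w].
In Python, from rig import get_obs, camera, hand_in, cut_out, robot gives the robot as it stands.
- The arm moves only by the tool step_arm, never from a script. Its argument "rows" is a list of rows, each a list of 6 numbers: the shift along the world's x, y, z in m, then the turn, a rotation vector about the world's x, y, z in degrees. A call has 1 to 12 rows; each row shifts and turns the commanded pose from where the row before left it; what a row does not reach is not made up. A row lasts 1/8 s, in which the tool goes at most 62.5 mm and 10.7 degrees, less where a joint would pass 70% of its speed; a pose out of reach is approached as far as the arm can. A call is refused whole if a number of a shift passes 0.0625 or a number of a turn 10.7, either way. A call with a gripper value outside its range is refused whole. "jaw" is the finger opening in m, from 0 to 0.087, set as the call begins (left out, the last holds). The fingers move at their own pace and stop on an object; "squeeze" is the grip in N (left out, the last holds). Time passes only in rows, so rows that do not move let the fingers close. It gives the time, the measured TCP pose, the force, the opening and the grip force at its end, in the units of the state.
- get_obs(): the state, without advancing time (a new reading comes with each control period).
- camera(name): name is "scene" or "side" or "wrist"; returns a dict with "pixels" (480x640x3 uint8, blue, green, red), "depth" (480x640 float32, m along the optical axis (not along the pixel's ray), 0 where there is no reading), "fov_y" (degrees; the focal length in pixels is half the picture's height over the tangent of half this angle, whatever the lens; pixels are square), "cx", "cy" (the principal point, pixels), "extrinsics" (4x4, takes a point from camera to world coordinates); the wrist camera has in their place "mount" (4x4, takes a point from camera to tool coordinates, whose origin is the TCP and whose axes are the flange's). Camera axes: x right, y up, looking along -z (the intrinsics and any distortion apply to the point x, -y, -z); pixel columns grow to the right and rows downward; lengths in m; the calibration is good to about 2 mm. A picture is of the moment at which its call begins: read the wrist's pose just before it.
- hand_in(): hands the job in; it is judged then, once.
Trained networks look in the newest picture that a camera, given by its name, has taken for a name from the list of things; names that differ only in an ending like _2 or _b are one class to them, and where a whole thing is asked for, a point or a joint stands for the part that bears it (a point fixed in the world has none). Each returns a list of dicts, best first, with "confidence" (0 to 1); they miss things now and then, are a little off and sometimes report something else, mostly with a low value. They report only what shows in the picture. A call takes as long as a camera call. They do not tell look-alikes from the thing itself.
- cut_out(label, camera): "region" (480x640 bool, what is visible of it) and "extent" ([centre column, centre row, width, height] in pixels, round what is visible of it).
The state is a dict: "time": time; "q": joint angles; "joint_velocities": joint speeds; "joint_torque": joint torques, N m; "position": TCP position; "tool_rot": TCP orientation; "ft_force": force on the tool from outside, world axes, zero at the start; "moment": the same for the moment, N m; "grip_width": finger opening in m; "grip_force": force on a finger pad.
Only numpy, scipy, OpenCV 4.12 (cv2) and the standard library are available. Lean on these libraries where they do the work, as an engineer would, in place of code of your own. Each camera call takes 0.05 s, during which the arm holds its last target. There are 200 camera calls.

## Working session

There is one attempt and no reset: what is moved stays moved. The work goes in short steps, Python scripts to look and compute and a tool call to move; the robot and the scene stay as the last step left them, time stands still between calls to the robot, and variables do not carry over. Pictures are saved under pics/ and viewed, at most 14 in all, crops included, and the job is handed in when it is done.

Besides the shell and the picture viewer there is one more tool, called in YAML: its name, and indented under it one key for each argument. step_arm: Moves the arm, as the interface text tells. Its arguments: {"type":"object","properties":{"rows":{"type":"array"},"jaw":{"type":"number"},"squeeze":{"type":"number"}},"required":["rows"]}

```bash
mkdir -p pics
cat > h.py <<'E'
import numpy as np, cv2
from rig import get_obs, camera, hand_in, cut_out, robot
from scipy.spatial.transform import Rotation as R
def world(c, obs=None):
    f=240/np.tan(np.radians(c["fov_y"])/2); d=c["depth"]
    v,u=np.mgrid[0:480,0:640]
    P=np.stack([(u-c["cx"])/f*d,-(v-c["cy"])/f*d,-d],-1)
    if "extrinsics" in c: T=np.array(c["extrinsics"])
    else:
        B=np.eye(4);B[:3,:3]=R.from_quat(obs["tool_rot"]).as_matrix();B[:3,3]=obs["position"]
        T=B@np.array(c["mount"])
    return P@T[:3,:3].T+T[:3,3]
E
python3 - <<'E'
from h import *
ims=[]
for n in ["scene","side"]:
    c=camera(n); ims.append(c["pixels"]); W=world(c)
    print(n,{k:c[k] for k in c if k not in("pixels","depth","extrinsics")},np.round(c["extrinsics"],2).tolist())
    cv2.imwrite(f"pics/{n}0.png",c["pixels"])
    for l in ["tub_blue","tub_red","tub_yellow","tub_green","tile_blue","tile_red","tile_yellow","tile_green","brush_pot","vase"]:
        for r in cut_out(l,n)[:3]:
            p=W[r["region"]&(c["depth"]>0)]
            print(l,round(r["confidence"],2),np.round(r["extent"]).tolist(),np.round(np.median(p,0),3),np.round(np.percentile(p,3,0),3),np.round(np.percentile(p,97,0),3)) if len(p) else None
print(robot, robot.tip_extent, get_obs())
E
```

```text
scene {'fov_y': 42.734143354335814, 'cx': 331.315798042086, 'cy': 248.45297913651942} [[0.39, -0.57, 0.73, 1.75], [0.92, 0.24, -0.31, -0.48], [0.0, 0.79, 0.61, 1.1], [0.0, 0.0, 0.0, 1.0]]
tub_blue 0.64 [420.0, 216.0, 19.0, 23.0] [0.454 0.344 0.046] [0.422 0.328 0.014] [0.465 0.379 0.072]
tub_red 0.73 [396.0, 271.0, 22.0, 33.0] [0.662 0.156 0.061] [0.614 0.131 0.004] [0.68  0.215 0.073]
tub_yellow 0.82 [422.0, 202.0, 18.0, 20.0] [0.449 0.347 0.102] [0.423 0.333 0.076] [0.459 0.371 0.118]
tub_green 0.59 [422.0, 187.0, 10.0, 18.0] [0.441 0.355 0.139] [0.426 0.343 0.114] [0.45  0.371 0.154]
tub_green 0.57 [452.0, 207.0, 13.0, 20.0] [0.426 0.478 0.037] [0.397 0.464 0.002] [0.438 0.501 0.052]
tub_green 0.48 [424.0, 240.0, 10.0, 14.0] [0.541 0.315 0.021] [0.525 0.304 0.004] [0.55  0.329 0.029]
tile_blue 0.68 [196.0, 284.0, 41.0, 32.0] [ 0.454 -0.337  0.009] [ 0.396 -0.383 -0.001] [ 0.662 -0.287  0.171]
tile_blue 0.25 [295.0, 301.0, 48.0, 36.0] [ 0.624 -0.113  0.009] [ 0.575 -0.158  0.003] [ 0.668 -0.065  0.014]
tile_red 0.57 [298.0, 303.0, 47.0, 32.0] [ 0.625 -0.113  0.009] [ 0.574 -0.159  
[... 1624 characters left out ...]
time': 1.1, 'q': array([ 1.14250549e+00,  5.27498022e-01,  1.43272426e+00,  1.01108744e-06,
        1.18140723e+00, -1.78428736e-01]), 'joint_velocities': array([-0.00128518,  0.00017221, -0.00083754, -0.00017713,  0.0001635 ,
       -0.00085642]), 'joint_torque': array([ 6.69955043e-04, -4.40028155e+01, -1.76984972e+01,  6.34506927e-02,
        5.05494175e-02, -1.94102185e-06]), 'position': array([0.15445885, 0.60558079, 0.40474187]), 'tool_rot': array([ 1.24606513e-01,  9.92206237e-01, -1.74467418e-05, -5.95127650e-06]), 'ft_force': array([-0.43657074,  0.17865571, -0.36395521]), 'moment': array([-0.0043432 , -0.03429716,  0.06085491]), 'grip_force': 0.0, 'grip_width': 0.08698078025742396}
```

View pics/scene0.png

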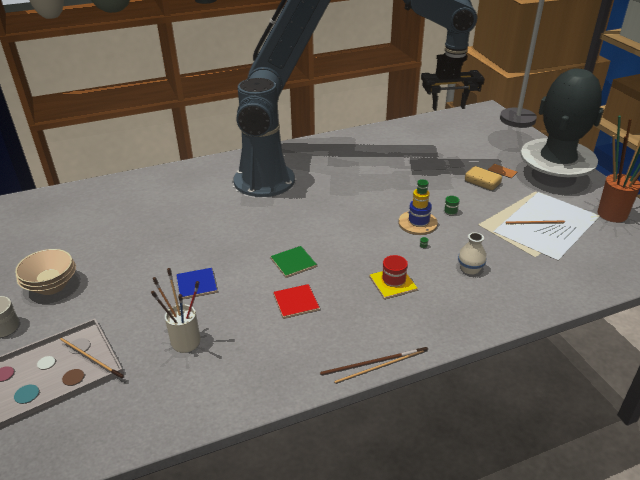

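View pics/side0.png

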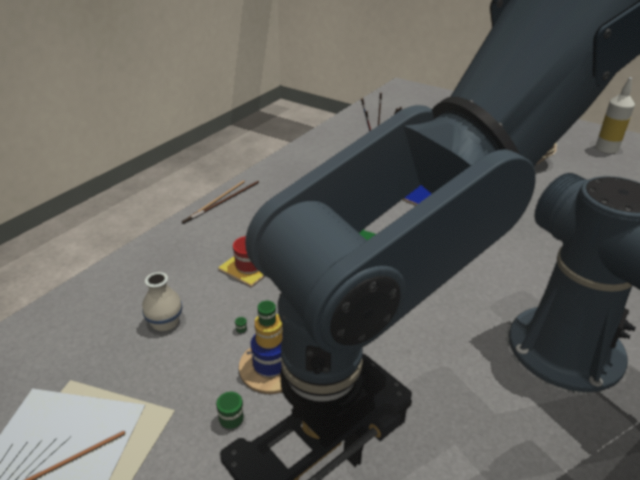

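The scene shows the stack of blue, yellow and green at (421,203). Red stands on the yellow tile at (395,275). There are two green look-alikes at (452,206) and (424,242), the mug is at (183,325) and the vase at (472,255). The side view agrees, with the arm hiding part of it. Next I'll fit lid and tile centres.

```bash
cat >> h.py <<'E'
def best(l,n,W,near):
    rs=[(np.linalg.norm(np.nanmedian(W[r["region"]],0)[:2]-near),r) for r in cut_out(l,n)]
    return min(rs,key=lambda t:t[0])[1]["region"]
def lid(W,near,z,rad,tol=.006):
    # centre of lid-top points
    m=(abs(W[...,2]-z)<tol)&(np.hypot(W[...,0]-near[0],W[...,1]-near[1])<rad+.02)
    p=W[m][:,:2].astype(np.float32)
    c,r=cv2.minEnclosingCircle(p); return np.round([*c,r,*((p.max(0)+p.min(0))/2),len(p),np.median(W[m][:,2])],4)
def tile(W,im,near,lo,hi):
    m=cv2.inRange(cv2.cvtColor(im,cv2.COLOR_BGR2HSV),lo,hi)>0
    m&=(abs(W[...,2]-.01)<.006)&(np.hypot(W[...,0]-near[0],W[...,1]-near[1])<.085)
    p=W[m][:,:2].astype(np.float32); return cv2.minAreaRect(p),len(p)
COL=dict(blue=((105,80,30),(135,255,255)),red=((0,120,60),(8,255,255)),yellow=((18,120,60),(35,255,255)),green=((50,80,30),(85,255,255)))
TN=dict(blue=(.44,-.335),red=(.622,-.112),yellow=(.65,.155),green=(.464,-.062))
E
python3 - <<'E'
from h import *
c=camera("scene");W=world(c)
print(lid(W,(.437,.357),.152,.016),lid(W,(.65,.16),.07,.033))
for k in TN: print(k,tile(W,c["pixels"],TN[k],*COL[k]))
m=(W[...,2]>.05)&(W[...,1]<-.25)&(W[...,1]>-.5)&(W[...,0]>.45)&(W[...,0]<.85);p=W[m];print("pot",p.min(0),p.max(0),np.median(p,0))
E
```

```text
[4.338e-01 3.581e-01 2.030e-02 4.334e-01 3.571e-01 5.700e+01 1.512e-01] [6.478e-01 1.636e-01 3.740e-02 6.475e-01 1.628e-01 3.290e+02 6.970e-02]
blue (((0.448175847530365, -0.3362596333026886), (0.09770964086055756, 0.10690297186374664), 84.39588928222656), 777)
red (((0.6188393235206604, -0.11118663847446442), (0.09819258004426956, 0.10436157137155533), 85.7933349609375), 930)
yellow (((0.6502510905265808, 0.15808610618114471), (0.10058232396841049, 0.10396061837673187), 86.75862121582031), 480)
green (((0.4609692692756653, -0.06068539619445801), (0.10487698018550873, 0.09966694563627243), 6.499268054962158), 726)
pot [ 0.59670405 -0.46139393  0.05004249] [ 0.71061228 -0.35397117  0.20589004] [ 0.66153546 -0.41052673  0.09023743]
```

step_arm:
  rows:
    - [0.0625,-0.04,0,0,0,0]
    - [0.0625,-0.04,0,0,0,0]
    - [0.0625,-0.04,0,0,0,0]
    - [0,-0.04,0,0,0,0]
    - [0,0,0,0,0,0]
    - [0,0,0,0,0,0]
  jaw: 0.06
  squeeze: 12

```text
time: 1.9
position: [0.3125, 0.4649, 0.4051]
tool_rot: [0.125, 0.992, 0.001, 0.0]
ft_force: [0.9, -0.5, 0.3]
grip_width: 0.0606
grip_force: 0.0
```

```bash
cat >> h.py <<'E'
def wrist(name=None):
    o=get_obs();c=camera("wrist");W=world(c,o)
    if name: cv2.imwrite("pics/"+name,c["pixels"])
    return o,c,W
E
python3 - <<'E'
from h import *
o,c,W=wrist("w1.png")
print(o["position"],np.round(c["mount"],3).tolist(),c["fov_y"])
print(lid(W,(.434,.357),.152,.016),lid(W,(.65,.16),.07,.033))
print(tile(W,c["pixels"],TN["yellow"],*COL["yellow"]))
E
```

```text
[0.31253692 0.46488151 0.40509571] [[-0.0, 0.962, 0.274, 0.074], [1.0, 0.0, -0.001, -0.0], [-0.001, 0.274, -0.962, 0.019], [0.0, 0.0, 0.0, 1.0]] 59.36962449120887Traceback (most recent call last):
  File "<stdin>", line 4, in <module>
  File "h.py", line 20, in lid
    c,r=cv2.minEnclosingCircle(p); return np.round([*c,r,*((p.max(0)+p.min(0))/2),len(p),np.median(W[m][:,2])],4)
                                                            ~~~~~^^^
    return umr_maximum(a, axis, None, out, keepdims, initial, where)
ValueError: zero-size array to reduction operation maximum which has no identity
```

View pics/w1.png

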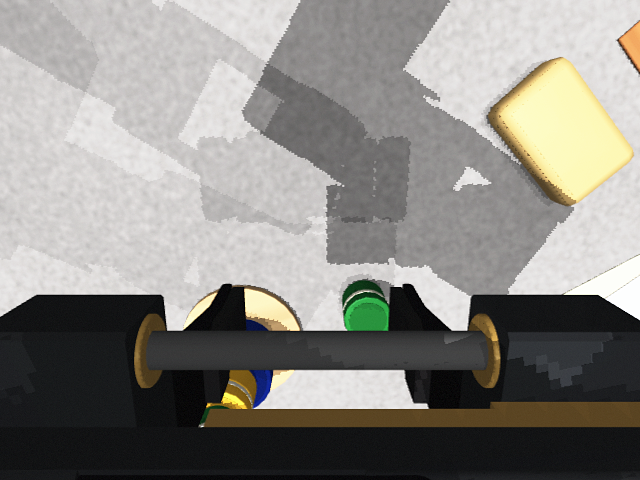

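The wrist picture shows the stack half hidden by the gripper at (225,400), and the large green decoy at (366,305). The camera looks back towards the base, so I'll measure from farther out.

step_arm:
  rows:
    - [0.06,-0.033,0,0,0,0]
    - [0.06,-0.033,0,0,0,0]
    - [0.06,-0.033,0,0,0,0]
    - [0.06,-0.033,0,0,0,0]
    - [0,0,0,0,0,0]
    - [0,0,0,0,0,0]

```text
time: 2.7
position: [0.5311, 0.3449, 0.4043]
tool_rot: [0.124, 0.992, 0.0, -0.001]
ft_force: [0.0, -0.4, 0.4]
grip_width: 0.0599
grip_force: 0.0
```

Run:
```python
from h import *
o,c,W=wrist("w2.png")
print(o["position"])
print(lid(W,(.434,.357),.152,.016))
m=(abs(W[...,2]-.152)<.004)&(np.hypot(W[...,0]-.434,W[...,1]-.357)<.022);p=W[m];print(np.percentile(p,[1,50,99],axis=0))
```

```text
[0.53105164 0.3448946  0.40427846]
[4.310e-01 3.599e-01 1.610e-02 4.310e-01 3.599e-01 3.138e+03 1.529e-01]
[[0.41639737 0.34524405 0.1508975 ]
 [0.4309159  0.35994592 0.15293978]
 [0.44582977 0.37449293 0.15461126]]
```

View pics/w2.png

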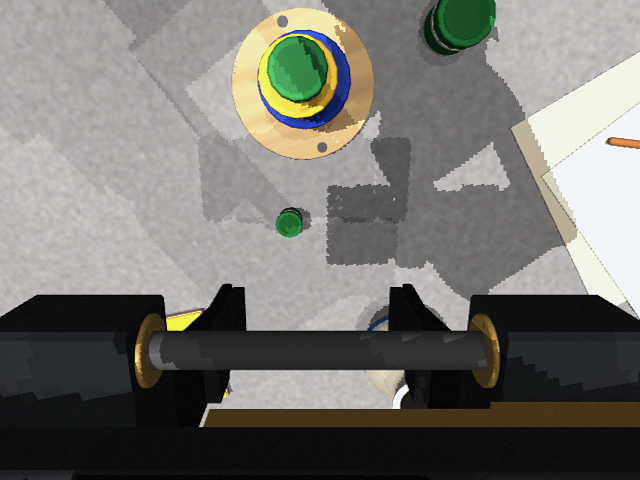

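Green lid centre is (0.431, 0.360), with radius 16 mm, in the picture at (298,68).

step_arm:
  rows:
    - [-0.034,0.005,0,0,0,0]
    - [-0.033,0.005,0,0,0,0]
    - [-0.033,0.005,0,0,0,0]
    - [0,0,0,0,0,0]
    - [0,0,-0.03,0,0,0]
    - [0,0,-0.03,0,0,0]
    - [0,0,0,0,0,0]

```text
time: 3.62
position: [0.4307, 0.3593, 0.343]
tool_rot: [0.124, 0.992, -0.001, -0.002]
ft_force: [-0.7, 0.1, -0.3]
grip_width: 0.0601
grip_force: 0.0
```

step_arm:
  rows:
    - [0,0,-0.02,0,0,0]
    - [0,0,-0.018,0,0,0]
    - [0,0,0,0,0,0]

```text
time: 4.0
position: [0.4316, 0.3594, 0.3069]
tool_rot: [0.124, 0.992, -0.0, -0.0]
ft_force: [-0.1, 0.5, 0.6]
grip_width: 0.0596
grip_force: 0.0
```

step_arm:
  rows:
    - [0,0,0,0,0,0]
    - [0,0,0,0,0,0]
    - [0,0,0,0,0,0]
    - [0,0,0,0,0,0]
    - [0,0,0,0,0,0]
  jaw: 0.02
  squeeze: 12

```text
time: 4.62
position: [0.4316, 0.3591, 0.3072]
tool_rot: [0.125, 0.992, 0.0, 0.0]
ft_force: [0.6, -0.5, 3.3]
grip_width: 0.0318
grip_force: 12.0
```

step_arm:
  rows:
    - [0,0,0.015,0,0,0]
    - [0,0,0.035,0,0,0]
    - [0,0,0.04,0,0,0]
    - [0.017,-0.045,0,0,0,0]
    - [0.017,-0.045,0,0,0,0]
    - [0.017,-0.045,0,0,0,0]
    - [0.017,-0.045,0,0,0,0]
    - [0.017,-0.045,0,0,0,0]
    - [0.017,-0.045,0,0,0,0]
    - [0.017,-0.045,0,0,0,0]
    - [0.017,-0.045,0,0,0,0]
    - [0,0,0,0,0,0]

```text
time: 6.12
position: [0.5687, -0.0042, 0.3975]
tool_rot: [0.127, 0.992, -0.0, 0.001]
ft_force: [-0.0, 1.1, -0.4]
grip_width: 0.0315
grip_force: 12.0
```

step_arm:
  rows:
    - [0.013,-0.045,0,0,0,0]
    - [0,-0.045,0,0,0,0]
    - [0,0,0,0,0,0]
    - [0,0,0,0,0,0]

```text
time: 6.62
position: [0.58, -0.09, 0.3969]
tool_rot: [0.125, 0.992, 0.001, -0.001]
ft_force: [0.2, 0.6, -1.1]
grip_width: 0.0318
grip_force: 12.0
```

Run:
```python
from h import *
o,c,W=wrist("w3.png")
print(o["position"],o["grip_width"])
print(tile(W,c["pixels"],TN["green"],*COL["green"]),tile(W,c["pixels"],TN["red"],*COL["red"]))
```

```text
[ 0.5799564  -0.08997431  0.39687766] 0.031810260913166445
(((0.4593033790588379, -0.05973726138472557), (0.09760873764753342, 0.09771563112735748), 6.757669448852539), 14493) (((0.6168362498283386, -0.10981222987174988), (0.09804743528366089, 0.09750071913003922), 85.9034652709961), 8365)
```

View pics/w3.png

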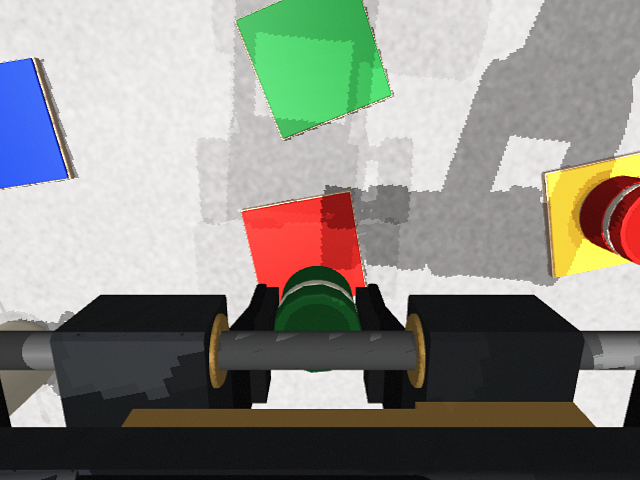

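The green tile at (315,65) and the red tile at (305,245) are both clear, and the tub is held straight. Now lowering it onto the green tile.

step_arm:
  rows:
    - [-0.04,0.01,0,0,0,0]
    - [-0.04,0.01,0,0,0,0]
    - [-0.04,0.01,0,0,0,0]
    - [0,0,-0.045,0,0,0]
    - [0,0,-0.045,0,0,0]
    - [0,0,-0.045,0,0,0]
    - [0,0,-0.03,0,0,0]
    - [0,0,-0.01,0,0,0]
    - [0,0,-0.01,0,0,0]
    - [0,0,0,0,0,0]
    - [0,0,0,0,0,0]

```text
time: 8.05
position: [0.4608, -0.061, 0.2126]
tool_rot: [0.125, 0.992, -0.0, 0.001]
ft_force: [-0.5, 0.3, -0.2]
grip_width: 0.0312
grip_force: 12.0
```

step_arm:
  rows:
    - [0,0.001,-0.004,0,0,0]
    - [0,0,-0.003,0,0,0]
    - [0,0,-0.002,0,0,0]
    - [0,0,0,0,0,0]
    - [0,0,0,0,0,0]

```text
time: 8.68
position: [0.4604, -0.06, 0.2027]
tool_rot: [0.125, 0.992, 0.0, -0.0]
ft_force: [-0.4, -0.2, -0.2]
grip_width: 0.0311
grip_force: 12.0
```

step_arm:
  rows:
    - [0,0,-0.001,0,0,0]
    - [0,0,-0.001,0,0,0]
    - [0,0,0,0,0,0]

```text
time: 9.05
position: [0.4604, -0.06, 0.2012]
tool_rot: [0.125, 0.992, -0.0, 0.0]
ft_force: [-0.2, -0.8, 4.1]
grip_width: 0.0315
grip_force: 12.0
```

Contact (4 N). Release, back off and go to view red and the yellow tile.

step_arm:
  rows:
    - [0,0,0,0,0,0]
    - [0,0,0,0,0,0]
    - [0,0,0,0,0,0]
  jaw: 0.055

```text
time: 9.43
position: [0.4605, -0.06, 0.2006]
tool_rot: [0.125, 0.992, 0.0, -0.0]
ft_force: [-1.1, -0.2, -1.0]
grip_width: 0.0516
grip_force: 0.0
```

step_arm:
  rows:
    - [0,0,0.02,0,0,0]
    - [0,0,0.045,0,0,0]
    - [0,0,0.045,0,0,0]
    - [0,0,0.045,0,0,0]
    - [0.04,0,0.04,0,0,0]
    - [0.045,0.03,0,0,0,0]
    - [0.045,0.035,0,0,0,0]
    - [0.045,0.035,0,0,0,0]
    - [0.045,0.035,0,0,0,0]
    - [0.045,0.035,0,0,0,0]
    - [0.045,0.02,0,0,0,0]
    - [0,0,0,0,0,0]
  jaw: 0.087

```text
time: 10.92
position: [0.7722, 0.1319, 0.3934]
tool_rot: [0.123, 0.992, 0.0, -0.0]
ft_force: [-1.3, -0.6, -0.0]
grip_width: 0.087
grip_force: 0.0
```

Run:
```python
from h import *
o,c,W=wrist("w4.png")
print(o["position"])
print(tile(W,c["pixels"],TN["yellow"],*COL["yellow"]),lid(W,(.648,.16),.07,.033))
c=camera("scene");W=world(c)
print(lid(W,(.46,-.06),.046,.016))
```

```text
[0.77219263 0.13187843 0.39339477]
(((0.6495546698570251, 0.15923760831356049), (0.09847366064786911, 0.09882549941539764), 88.13777923583984), 7228) [6.458e-01 1.631e-01 3.310e-02 6.497e-01 1.630e-01 7.304e+03 7.100e-02]
[ 4.637e-01 -5.950e-02  1.950e-02  4.649e-01 -6.090e-02  7.600e+01
  4.530e-02]
```

View pics/w4.png

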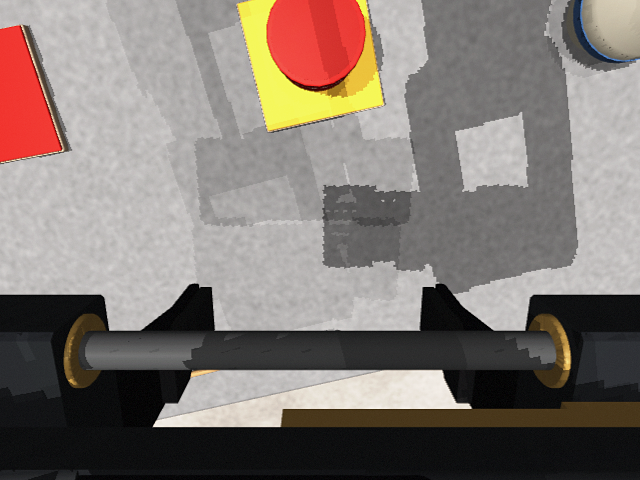

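Red lid at (316,35), cropped at the top, with centre (0.646, 0.163). The scene check finds green upright on its tile.

step_arm:
  rows:
    - [-0.042,0.01,0,0,0,0]
    - [-0.042,0.01,0,0,0,0]
    - [-0.042,0.011,0,0,0,0]
    - [0,0,-0.03,0,0,0]
    - [0,0,-0.04,0,0,0]
    - [0,0,0,0,0,0]
    - [0,0,0,0,0,0]

```text
time: 11.9
position: [0.6445, 0.1605, 0.3272]
tool_rot: [0.125, 0.992, 0.0, 0.001]
ft_force: [0.3, -0.4, 0.0]
grip_width: 0.0868
grip_force: 0.0
```

step_arm:
  rows:
    - [0.0015,0.0025,-0.03,0,0,0]
    - [0,0,-0.035,0,0,0]
    - [0,0,-0.033,0,0,0]
    - [0,0,-0.015,0,0,0]
    - [0,0,0,0,0,0]
    - [0,0,0,0,0,0]

```text
time: 12.65
position: [0.6468, 0.1636, 0.2146]
tool_rot: [0.125, 0.992, 0.0, 0.002]
ft_force: [0.0, 0.7, -0.4]
grip_width: 0.0869
grip_force: 0.0
```

step_arm:
  rows:
    - [0,0,0,0,0,0]
    - [0,0,0,0,0,0]
    - [0,0,0,0,0,0]
    - [0,0,0,0,0,0]
    - [0,0,0,0,0,0]
  jaw: 0.05
  squeeze: 25

```text
time: 13.28
position: [0.6461, 0.1636, 0.2133]
tool_rot: [0.124, 0.992, 0.0, 0.0]
ft_force: [-0.1, -0.6, 4.0]
grip_width: 0.0654
grip_force: 25.0
```

step_arm:
  rows:
    - [0,0,0.015,0,0,0]
    - [0,0,0.035,0,0,0]
    - [0,0,0.04,0,0,0]
    - [-0.004,-0.039,0,0,0,0]
    - [-0.004,-0.039,0,0,0,0]
    - [-0.004,-0.039,0,0,0,0]
    - [-0.004,-0.039,0,0,0,0]
    - [-0.004,-0.039,0,0,0,0]
    - [-0.004,-0.039,0,0,0,0]
    - [-0.004,-0.039,0,0,0,0]
    - [0,0,0,0,0,0]
    - [0,0,0,0,0,0]

```text
time: 14.78
position: [0.6177, -0.1092, 0.3028]
tool_rot: [0.125, 0.992, 0.0, -0.0]
ft_force: [0.3, 0.9, -2.3]
grip_width: 0.0657
grip_force: 25.0
```

Run:
```python
from h import *
o,c,W=wrist()
print(o["position"],o["grip_width"]); print(tile(W,c["pixels"],TN["green"],*COL["green"]),lid(W,(.46,-.06),.046,.016,.004))
c=camera("scene");W=world(c);print(tile(W,c["pixels"],TN["blue"],*COL["blue"]))
```

```text
[ 0.61770507 -0.10920629  0.30279339] 0.06565033888267247Traceback (most recent call last):
  File "<stdin>", line 3, in <module>
  File "h.py", line 20, in lid
    c,r=cv2.minEnclosingCircle(p); return np.round([*c,r,*((p.max(0)+p.min(0))/2),len(p),np.median(W[m][:,2])],4)
                                                            ~~~~~^^^
    return umr_maximum(a, axis, None, out, keepdims, initial, where)
ValueError: zero-size array to reduction operation maximum which has no identity
```

step_arm:
  rows:
    - [0,0,-0.025,0,0,0]
    - [0,0,-0.03,0,0,0]
    - [0,0,-0.018,0,0,0]
    - [0,0,-0.008,0,0,0]
    - [0,0,-0.004,0,0,0]
    - [0,0,0,0,0,0]
    - [0,0,0,0,0,0]

```text
time: 15.7
position: [0.6183, -0.1096, 0.2186]
tool_rot: [0.125, 0.992, -0.0, 0.001]
ft_force: [-0.2, 0.4, -1.3]
grip_width: 0.0654
grip_force: 25.0
```

step_arm:
  rows:
    - [0,0,-0.002,0,0,0]
    - [0,0,-0.0015,0,0,0]
    - [0,0,-0.001,0,0,0]
    - [0,0,-0.001,0,0,0]
    - [0,0,0,0,0,0]

```text
time: 16.32
position: [0.6179, -0.1094, 0.2133]
tool_rot: [0.125, 0.992, -0.0, 0.0]
ft_force: [-1.6, 0.2, 5.6]
grip_width: 0.0655
grip_force: 25.0
```

step_arm:
  rows:
    - [0,0,0,0,0,0]
    - [0,0,0,0,0,0]
    - [0,0,0,0,0,0]
    - [0,0,0.02,0,0,0]
    - [0,0,0.045,0,0,0]
    - [0,0,0.045,0,0,0]
    - [0,0,0.045,0,0,0]
    - [0,0,0.045,0,0,0]
    - [0,0,0,0,0,0]
  jaw: 0.087

```text
time: 17.45
position: [0.6188, -0.1097, 0.4185]
tool_rot: [0.124, 0.992, -0.001, 0.006]
ft_force: [0.1, 0.6, -0.0]
grip_width: 0.0874
grip_force: 0.0
```

step_arm:
  rows:
    - [-0.006,0.044,0,0,0,0]
    - [-0.006,0.044,0,0,0,0]
    - [-0.006,0.044,0,0,0,0]
    - [-0.006,0.044,0,0,0,0]
    - [-0.006,0.044,0,0,0,0]
    - [-0.006,0.044,0,0,0,0]
    - [-0.006,0.044,0,0,0,0]
    - [-0.006,0.044,0,0,0,0]
    - [-0.006,0.044,0,0,0,0]
    - [-0.006,0.044,0,0,0,0]
    - [0,0,0,0,0,0]
    - [0,0,0,0,0,0]
  jaw: 0.075

```text
time: 18.95
position: [0.5576, 0.3302, 0.4118]
tool_rot: [0.124, 0.992, -0.001, -0.0]
ft_force: [-0.9, -0.3, 0.2]
grip_width: 0.0751
grip_force: 0.0
```

Run:
```python
from h import *
o,c,W=wrist("w5.png")
print(o["position"]); print(lid(W,(.431,.36),.116,.024,.004))
c=camera("scene");W=world(c);cv2.imwrite("pics/s5.png",c["pixels"][150:400,100:520])
print(lid(W,(.618,-.11),.07,.033),tile(W,c["pixels"],TN["blue"],*COL["blue"]))
```

```text
[0.55756926 0.33023642 0.41181196]
[4.310e-01 3.585e-01 2.400e-02 4.340e-01 3.586e-01 4.622e+03 1.170e-01]
[ 6.185e-01 -1.085e-01  3.700e-02  6.187e-01 -1.095e-01  3.720e+02
  6.960e-02] (((0.44713297486305237, -0.33622804284095764), (0.09763602912425995, 0.1090128943324089), 84.31990051269531), 784)
```

View pics/s5.png

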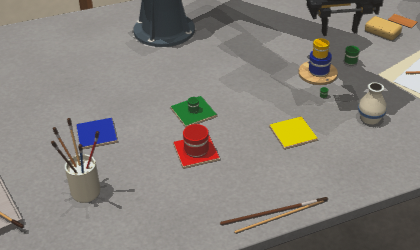

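Red and green stand centred on their tiles, at crop positions (196,140) and (193,105). Yellow is next, at (0.431, 0.3585).

step_arm:
  rows:
    - [-0.042,0.01,0,0,0,0]
    - [-0.042,0.009,0,0,0,0]
    - [-0.042,0.009,0,0,0,0]
    - [0,0,0,0,0,0]
    - [0,0,-0.03,0,0,0]
    - [0,0,-0.04,0,0,0]
    - [0,0,0,0,0,0]

```text
time: 19.92
position: [0.4323, 0.3571, 0.3399]
tool_rot: [0.126, 0.992, -0.002, -0.002]
ft_force: [-0.5, 0.7, -0.4]
grip_width: 0.0746
grip_force: 0.0
```

step_arm:
  rows:
    - [-0.001,0.001,-0.03,0,0,0]
    - [0,0,-0.03,0,0,0]
    - [0,0,-0.016,0,0,0]
    - [0,0,0,0,0,0]
    - [0,0,0,0,0,0]

```text
time: 20.55
position: [0.4317, 0.3597, 0.2675]
tool_rot: [0.125, 0.992, 0.001, 0.001]
ft_force: [-0.2, -0.6, 0.4]
grip_width: 0.075
grip_force: 0.0
```

step_arm:
  rows:
    - [0,0,0,0,0,0]
    - [0,0,0,0,0,0]
    - [0,0,0,0,0,0]
    - [0,0,0,0,0,0]
    - [0,0,0,0,0,0]
  jaw: 0.035
  squeeze: 15

```text
time: 21.18
position: [0.4309, 0.3596, 0.2665]
tool_rot: [0.125, 0.992, 0.0, 0.0]
ft_force: [-0.6, 0.4, 2.0]
grip_width: 0.0478
grip_force: 15.0
```

step_arm:
  rows:
    - [0,0,0.015,0,0,0]
    - [0,0,0.035,0,0,0]
    - [0,0,0.04,0,0,0]
    - [0.024,-0.022,0,0,0,0]
    - [0.028,-0.026,0,0,0,0]
    - [0.028,-0.026,0,0,0,0]
    - [0.028,-0.026,0,0,0,0]
    - [0.028,-0.026,0,0,0,0]
    - [0.028,-0.026,0,0,0,0]
    - [0.028,-0.026,0,0,0,0]
    - [0.025,-0.021,0,0,0,0]
    - [0,0,0,0,0,0]

```text
time: 22.68
position: [0.6496, 0.1585, 0.3568]
tool_rot: [0.126, 0.992, 0.0, 0.001]
ft_force: [-0.3, 0.7, -1.1]
grip_width: 0.0474
grip_force: 15.0
```

step_arm:
  rows:
    - [0,0,-0.03,0,0,0]
    - [0,0,-0.04,0,0,0]
    - [0,0,-0.04,0,0,0]
    - [0,0,-0.02,0,0,0]
    - [0,0,-0.012,0,0,0]
    - [0,0,0,0,0,0]
    - [0,0,0,0,0,0]

```text
time: 23.55
position: [0.6486, 0.1607, 0.2157]
tool_rot: [0.125, 0.992, 0.0, 0.001]
ft_force: [-0.5, 0.2, -1.0]
grip_width: 0.0473
grip_force: 15.0
```

step_arm:
  rows:
    - [0.001,-0.0015,-0.003,0,0,0]
    - [0,0,-0.003,0,0,0]
    - [0,0,-0.0015,0,0,0]
    - [0,0,-0.001,0,0,0]
    - [0,0,-0.0005,0,0,0]
    - [0,0,0,0,0,0]

```text
time: 24.3
position: [0.6489, 0.159, 0.2065]
tool_rot: [0.125, 0.992, -0.0, 0.0]
ft_force: [-2.0, -0.7, 5.5]
grip_width: 0.0476
grip_force: 15.0
```

step_arm:
  rows:
    - [0,0,0,0,0,0]
    - [0,0,0,0,0,0]
    - [0,0,0,0,0,0]
    - [0,0,0.02,0,0,0]
    - [0,0,0.045,0,0,0]
    - [0,0,0.045,0,0,0]
    - [0,0,0.045,0,0,0]
    - [0,0,0.045,0,0,0]
    - [0,0,0,0,0,0]
  jaw: 0.087

```text
time: 25.42
position: [0.6499, 0.1592, 0.4119]
tool_rot: [0.124, 0.992, 0.001, 0.006]
ft_force: [-0.1, -0.7, -0.4]
grip_width: 0.0872
grip_force: 0.0
```

step_arm:
  rows:
    - [-0.023,0.043,0,0,0,0]
    - [-0.023,0.043,0,0,0,0]
    - [-0.023,0.043,0,0,0,0]
    - [-0.023,0.043,0,0,0,0]
    - [0,0,0,0,0,0]
    - [0,0,0,0,0,0]

```text
time: 26.18
position: [0.5568, 0.3309, 0.405]
tool_rot: [0.124, 0.992, -0.0, -0.0]
ft_force: [0.8, -0.8, -0.2]
grip_width: 0.0872
grip_force: 0.0
```

Run:
```python
from h import *
o,c,W=wrist("w6.png")
print(o["position"]); print(lid(W,(.431,.36),.07,.033,.004))
c=camera("scene");W=world(c)
print(lid(W,(.649,.159),.056,.024))
```

```text
[0.55676393 0.33094469 0.40504322]
[4.295e-01 3.612e-01 3.310e-02 4.322e-01 3.615e-01 6.975e+03 7.100e-02]
[6.529e-01 1.603e-01 2.850e-02 6.525e-01 1.583e-01 1.830e+02 5.510e-02]
```

View pics/w6.png

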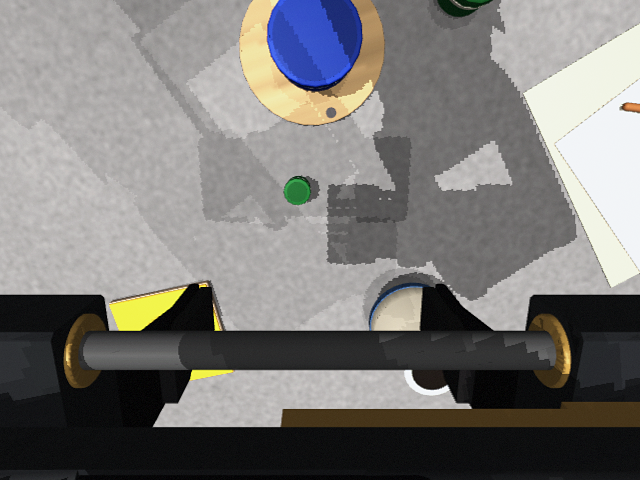

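Blue lid at (315,38), centre (0.4297, 0.361). Now grasping it.

step_arm:
  rows:
    - [-0.042,0.01,0,0,0,0]
    - [-0.042,0.01,0,0,0,0]
    - [-0.043,0.01,0,0,0,0]
    - [0,0,0,0,0,0]
    - [0,0,-0.03,0,0,0]
    - [0,0,-0.04,0,0,0]
    - [0,0,-0.02,0,0,0]
    - [0,0,0,0,0,0]
    - [0,0,0,0,0,0]

```text
time: 27.4
position: [0.4314, 0.3608, 0.316]
tool_rot: [0.125, 0.992, 0.001, 0.001]
ft_force: [0.2, -0.4, 0.4]
grip_width: 0.0871
grip_force: 0.0
```

step_arm:
  rows:
    - [-0.0015,0,-0.03,0,0,0]
    - [0,0,-0.035,0,0,0]
    - [0,0,-0.025,0,0,0]
    - [0,0,-0.012,0,0,0]
    - [0,0,0,0,0,0]
    - [0,0,0,0,0,0]

```text
time: 28.15
position: [0.429, 0.3613, 0.2144]
tool_rot: [0.125, 0.992, 0.001, 0.001]
ft_force: [0.1, -0.3, 0.3]
grip_width: 0.0871
grip_force: 0.0
```

step_arm:
  rows:
    - [0,0,0,0,0,0]
    - [0,0,0,0,0,0]
    - [0,0,0,0,0,0]
    - [0,0,0,0,0,0]
    - [0,0,0,0,0,0]
  jaw: 0.05
  squeeze: 25

```text
time: 28.78
position: [0.4285, 0.3611, 0.2136]
tool_rot: [0.125, 0.992, 0.0, 0.0]
ft_force: [-1.2, 1.1, 5.2]
grip_width: 0.0659
grip_force: 25.0
```

step_arm:
  rows:
    - [0,0,0.015,0,0,0]
    - [0,0,0.04,0,0,0]
    - [0,0,0.045,0,0,0]
    - [0,0,0.045,0,0,0]
    - [0.007,-0.03,0.035,0,0,0]
    - [0.008,-0.043,0,0,0,0]
    - [0.008,-0.043,0,0,0,0]
    - [0.008,-0.043,0,0,0,0]
    - [0.008,-0.043,0,0,0,0]
    - [0.008,-0.043,0,0,0,0]
    - [0.008,-0.043,0,0,0,0]
    - [0,0,0,0,0,0]

```text
time: 30.28
position: [0.4838, 0.0706, 0.3936]
tool_rot: [0.127, 0.992, -0.0, 0.0]
ft_force: [0.0, 1.0, -1.8]
grip_width: 0.0653
grip_force: 25.0
```

step_arm:
  rows:
    - [0.008,-0.04,0,0,0,0]
    - [0.008,-0.043,0,0,0,0]
    - [0.008,-0.043,0,0,0,0]
    - [0.008,-0.043,0,0,0,0]
    - [0.008,-0.043,0,0,0,0]
    - [0.008,-0.043,0,0,0,0]
    - [0.008,-0.043,0,0,0,0]
    - [0.002,-0.02,0,0,0,0]
    - [0,0,0,0,0,0]
    - [0,0,0,0,0,0]

```text
time: 31.52
position: [0.541, -0.2431, 0.393]
tool_rot: [0.124, 0.992, 0.001, -0.001]
ft_force: [0.0, -0.1, -2.5]
grip_width: 0.0657
grip_force: 25.0
```

Run:
```python
from h import *
o,c,W=wrist("w7.png")
print(o["position"],o["grip_width"]); print(tile(W,c["pixels"],TN["blue"],*COL["blue"]))
```

```text
[ 0.54102329 -0.24310689  0.39296043] 0.06565204848891319
(((0.44590041041374207, -0.335564523935318), (0.09817297011613846, 0.09778045117855072), 84.19551849365234), 14181)
```

View pics/w7.png

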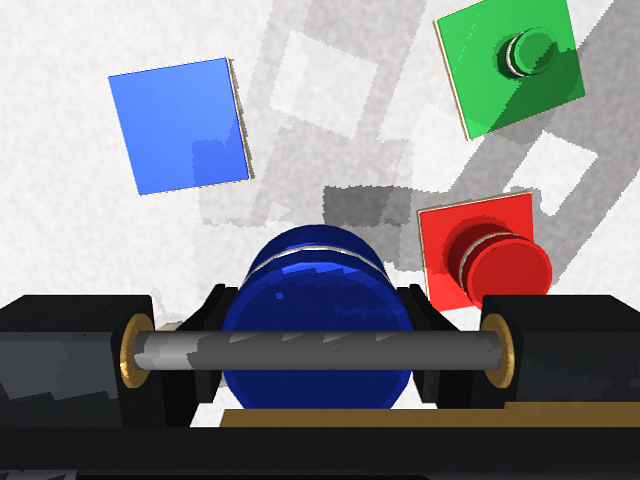

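The blue tile at (180,125) is fully in view, with centre (0.446, -0.3355). Green and red stand well on their tiles.

step_arm:
  rows:
    - [-0.032,-0.031,0,0,0,0]
    - [-0.032,-0.031,0,0,0,0]
    - [-0.031,-0.03,0,0,0,0]
    - [0,0,0,0,0,0]
    - [0,0,-0.03,0,0,0]
    - [0,0,-0.04,0,0,0]
    - [0,0,-0.04,0,0,0]
    - [0,0,-0.035,0,0,0]
    - [0,0,-0.015,0,0,0]
    - [0,0,-0.008,0,0,0]
    - [0,0,0,0,0,0]
    - [0,0,0,0,0,0]

```text
time: 33.08
position: [0.4469, -0.3373, 0.2264]
tool_rot: [0.125, 0.992, -0.001, 0.001]
ft_force: [0.3, 0.3, -1.1]
grip_width: 0.0657
grip_force: 25.0
```

step_arm:
  rows:
    - [-0.001,0.0015,-0.004,0,0,0]
    - [0,0,-0.004,0,0,0]
    - [0,0,-0.002,0,0,0]
    - [0,0,-0.001,0,0,0]
    - [0,0,0,0,0,0]
    - [0,0,0,0,0,0]

```text
time: 33.83
position: [0.4455, -0.3355, 0.2143]
tool_rot: [0.125, 0.992, -0.0, 0.0]
ft_force: [0.6, -0.3, -2.1]
grip_width: 0.0653
grip_force: 25.0
```

step_arm:
  rows:
    - [0,0,-0.001,0,0,0]
    - [0,0,-0.0005,0,0,0]
    - [0,0,0,0,0,0]

```text
time: 34.2
position: [0.4455, -0.3355, 0.2136]
tool_rot: [0.125, 0.992, -0.0, 0.0]
ft_force: [-0.9, 0.9, 5.2]
grip_width: 0.0656
grip_force: 25.0
```

step_arm:
  rows:
    - [0,0,0,0,0,0]
    - [0,0,0,0,0,0]
    - [0,0,0,0,0,0]
    - [0,0,0.02,0,0,0]
    - [0,0,0.045,0,0,0]
    - [0,0,0.045,0,0,0]
    - [0,0,0.045,0,0,0]
    - [0,0,0.045,0,0,0]
    - [0,0.04,0,0,0,0]
    - [0,0.04,0,0,0,0]
    - [0,0.04,0,0,0,0]
    - [0,0,0,0,0,0]
  jaw: 0.087

```text
time: 35.7
position: [0.4448, -0.2128, 0.4125]
tool_rot: [0.123, 0.992, 0.001, -0.001]
ft_force: [-0.6, -0.2, -0.1]
grip_width: 0.0873
grip_force: 0.0
```

Run:
```python
from h import *
c=camera("scene");W=world(c);cv2.imwrite("pics/s8.png",cv2.resize(c["pixels"][150:400,100:520],None,fx=1.8,fy=1.8))
for n,z,r in ((TN["blue"],.07,.033),((.618,-.11),.07,.033),((.649,.159),.056,.024),((.46,-.06),.046,.016)): print(lid(W,n,z,r))
```

```text
[ 4.477e-01 -3.377e-01  3.780e-02  4.478e-01 -3.361e-01  3.360e+02
  6.940e-02]
[ 6.205e-01 -1.120e-01  3.650e-02  6.201e-01 -1.103e-01  3.750e+02
  6.960e-02]
[6.521e-01 1.578e-01 2.650e-02 6.512e-01 1.564e-01 1.830e+02 5.560e-02]
[ 4.620e-01 -6.010e-02  1.820e-02  4.622e-01 -6.100e-02  7.100e+01
  4.470e-02]
```

View pics/s8.png

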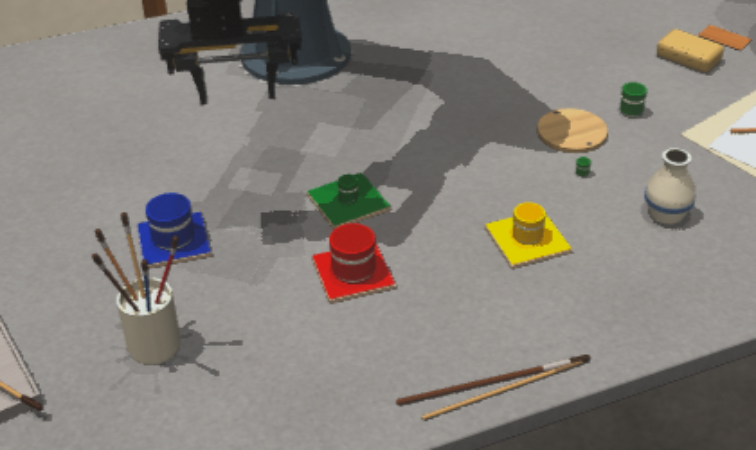

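All four tubs stand centred on their own tiles: blue (170,222), red (353,255), yellow (529,223), green (348,190). The mug and vase are untouched.

```bash
python3 -c "from rig import hand_in; print(hand_in())"
```

```text
the job is handed in; nothing more can be done
None
```

The job is handed in at about 36 s of the 120 s: all four tubs are released and upright on their own-colour tiles, within about 3 mm of centre by the last camera check, and the mug and vase were not touched (the hand-in returned no verdict).

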